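# Click a flat scanner battery home in its charger pocket

## Robot

A 6-joint arm with a two-finger parallel gripper is mounted at the origin on the work surface. World frame = base frame: x ahead of the robot, y to its left, z up, the work surface at z = 0. Lengths are in m, angles in rad, forces in N, time in s.
With the tool pointing down it reaches from about 0.375 to 0.925 m from the base axis. Payload 5.7 kg.
Tool frame: the origin (TCP) lies midway between the tips of the shut fingers; the grasp point (between the pads) lies 19 mm behind it; z points along the fingers, y is the line along which they close (so a half turn about z gives the same grasp; the last joint's range is limited). The gripper opens to 88 mm and grips with 3 to 60 N. Pads are 20 mm wide; open, the fingers measure 115 mm over their backs; the gripper's body (75 mm by 178 mm) begins 61 mm behind the grasp point.
Start: joints at [-1.422, 0.359, 1.51, -0, 1.272, -0.115], TCP at [0.156, -0.579, 0.223] pointing down, gripper open.
Joint ranges: [-2.97, 2.97], [-1.01, 2.36], [0.21, 2.38], [-0.96, 4.11], [0.2, 2.71], [-2.98, 2.98]. Speed limits (rad/s): [2.39, 2.39, 3.14, 3.14, 3.14, 3.14].

## Interface

Orientations are given as a unit quaternion [x, y, z, w].
In Python, from bench import move_ptp, servo_line, goto_joints, move_gripper, sleep, inverse_kinematics, capture, PlanningError, close_job, spot_in, silhouettes, current_clock, current_joint_pos, current_qvel, current_joint_torque, current_position, current_orientation, current_force, current_torque, current_finger_gap, current_grip_force gives the robot as it stands. Calls block until the motion is done:
- move_ptp(position, orientation): joint-space move of the TCP to a pose.
- servo_line(position, orientation=None, rate=0.15, contact_N=None): straight line of the TCP; orientation=None keeps the orientation; rate is the mean speed in m/s. With contact_N (N) it stops when the force on the tool has changed by that much, and returns True; else False.
- goto_joints(angles): joint-space move.
- move_gripper(opening): finger opening in m; the grip force is fixed at half the most; returns when the fingers have stopped.
- sleep(seconds).
- inverse_kinematics(position, orientation): joint angles nearest the present ones, or None.
- capture(name): name is "scene" or "side" or "wrist"; returns a dict with "image" (480x640x3 uint8, blue, green, red), "range_z" (480x640 float32, m along the optical axis (not along the pixel's ray), 0 where there is no reading), "intrinsics" (3x3 intrinsics, pixels), "R" (3x3) and "t" (3): a world point X has camera coordinates R X + t. Camera axes: x right, y down, z forward; pixel columns grow to the right and rows downward; lengths in m; the calibration is good to about 2 mm. A picture is of the moment at which its call begins.
A pose or a line that the arm cannot do raises PlanningError and nothing moves.
- close_job(): hands the job in; it is judged then, once.
Trained networks look in the newest picture that a camera, given by its name, has taken for a name from the list of things; names that differ only in an ending like _2 or _b are one class to them, and where a whole thing is asked for, a point or a joint stands for the part that bears it (a point fixed in the world has none). Each returns a list of dicts, best first, with "conf" (0 to 1); they miss things now and then, are a little off and sometimes report something else, mostly with a low value. They report only what shows in the picture. A call takes as long as a camera call. They do not tell look-alikes from the thing itself.
- spot_in(camera, query): "xy" ([column, row] in pixels, amid what is visible of it).
- silhouettes(camera, query): "region" (480x640 bool, what is visible of it) and "xy" ([column, row] in pixels, amid what is visible of it).
Readings, each from a call of its own:
- current_clock(): time.
- current_joint_pos(): joint angles.
- current_qvel(): joint speeds.
- current_joint_torque(): joint torques, N m.
- current_position(): TCP position.
- current_orientation(): TCP orientation.
- current_force(): force on the tool from outside, world axes, zero at the start.
- current_torque(): the same for the moment, N m.
- current_finger_gap(): finger opening in m.
- current_grip_force(): force on a finger pad.
Only numpy, scipy, OpenCV 4.12 (cv2) and the standard library are available. Lean on these libraries where they do the work, as an engineer would, in place of code of your own. Each camera call takes 0.05 s, during which the arm holds its last target. There are 200 camera calls.

## Task

The flat scanner battery stands in the grey returns tray next to a bulkier radio battery. Take it out and push it, foot down, into the one empty pocket of the charger, past the sprung ball in the pocket's side, until it clicks and sits fully home on the pocket's floor, then let go of it. Pockets are clamped at different heights, so go by the feel of the click and of the floor, never press the battery with more than 25 N, and leave the radio battery standing where it is.

Things in the scene. Friction and masses are not known exactly. Their poses are not given: they have to be found in the camera images.
- pack_center (a point): Centre (half-way up) of the flat scanner battery: grey block with black top cap, 24 mm thick (its x), 46 mm wide (y), 92 mm tall (z up), 0.11 to 0.23 kg, standing on the tray's 3 mm floor; tray rim 22 mm high. Grip it across the 24 mm, pads about 20 mm above this point: when home, its upper 55 mm stand out of the pocket. A half turn about z makes no difference.
- pack_foot (a point): Centre of the battery's underside. Each narrow side has the same notch for the ball: 14 mm wide, 5 mm deep, 12 to 23 mm above the foot. The bottom edges under the notches are bevelled (4 mm in, 6 mm up).
- bay_free: The charger module with the empty pocket, fixed; one of three 96 mm apart in a row along y on a rail; the others hold batteries up to 132 mm above the bench. Origin: middle of its underside, 10 mm above the bench. x points to its back, where a pillar (29 to 41 mm behind the origin) reaches 64 mm above the bench; y along the row; z up. The pocket's long side lies along y.
- pocket (a point): Middle of the empty pocket's mouth IF its cup were clamped at mid-slot (73 mm above the bench; axes as bay_free). The cup may really be up to 12 mm higher or lower, with mouth, ball and floor together; this is not measured. Black cup, inside 25.6 mm (x) by 47.2 mm (y), 37 mm deep, walls 4 mm, mouth flared 2.5 mm. The battery has 0.6 to 0.8 mm play on each side.
- ball_spot (a point): Mid-slot place of the centre of the sprung steel ball (11 mm) in the cup's +y wall, 17.5 mm above the cup's floor; it sticks out 4 mm and pushes sideways with 4 to 6 N. The battery's foot meets it 18 to 19 mm above home: the push needed rises to 4 to 12 N within 3 mm, then holds or eases; in the last 5 mm the ball drops into the notch and the push falls off or becomes a pull.
- pocket_floor (a point): Mid-slot place of the middle of the cup's floor, 36 mm above the bench, like the mouth up to 12 mm off in height. The floor is hard (about 8 to 10 N per mm of further travel): a push 5 to 8 N above the lowest since the click tells that the battery is home.
- radio_battery: Bystander in the tray: black radio battery with a belt clip, 36 x 58 x 66 mm, origin under its middle. Stays in place.
Mind the look-alikes: they are no part of the job. What is shaped like the part that bears pack_center but blue, orange or yellow is not meant.

How it is judged:
At the end, for the whole second after the job is handed in: the battery stands upright (0.08 rad) and still in the empty pocket, centred to 4 mm and 4.5 mm below to 22.5 mm above the pocket point, clicked home with the ball out in its notch, so that only its weight bears on the charger (under 5 N) (contact force between pack and bay_free below 5 N and horizontal distance between pack_center and pocket below 0.004 m and z of pack_center in the frame of pocket between -0.0045 and 0.0225 m and angle between pack_center's own z axis and vertical below 0.08 rad and linear speed of pack below 0.02 m/s); the robot touches nothing.
It fails at once if the battery is pressed against the charger with over 25 N (contact force between pack and bay_free above 25 N).
It fails at once if the radio battery is moved by over 30 mm or tipped over (distance of radio_battery from where it was at the start of the episode above 0.03 m or angle between radio_battery's own z axis and vertical above 0.5 rad).
It also fails if it takes over 67 s, if anything falls off the work surface, if the arm or the gripper's body presses on something with over 40 N, if the wrist force passes 120 N, or if a joint passes its speed limit or range.

## Working session

There is one attempt and no reset: what is moved stays moved. The work goes in short steps, each a Python script; the robot and the scene stay as the last script left them, time stands still between calls to the robot, and variables do not carry over. Pictures are saved under pics/ and viewed, at most 10 in all, crops included, and the job is handed in when it is done.

```bash
mkdir -p pics; ls; cat > h.py <<'E'
import numpy as np, cv2
from bench import *
def px2w(c,u,v,z=None):
    K=c["intrinsics"]; z=c["range_z"][int(v),int(u)] if z is None else z
    return c["R"].T@(z*np.linalg.inv(K)@np.array([u,v,1.])-c["t"])
def cloud(c,m=None):
    z=c["range_z"]; v,u=np.nonzero((z>0)&(m if m is not None else True))
    p=np.linalg.inv(c["intrinsics"])@np.vstack([u,v,np.ones(len(u))])*z[v,u]
    return (p.T-c["t"])@c["R"]
E
python3 - <<'E'
from h import *
for n in ("scene","side"):
    c=capture(n); cv2.imwrite(f"pics/{n}0.png",c["image"])
    print(n,"campos",-c["R"].T@c["t"])
    for q in ("pack_center","bay_free","radio_battery"):
        for d in silhouettes(n,q):
            P=cloud(c,d["region"]); print(q,round(d["conf"],2),np.round(d["xy"]),d["region"].sum(),np.round(np.percentile(P,[3,50,97],axis=0),3).tolist() if len(P) else None)
    for q in ("pack_foot","pocket","ball_spot","pocket_floor","pack_center"):
        print(q,[(round(d["conf"],2),np.round(d["xy"]).tolist()) for d in spot_in(n,q)])
print(current_clock())
E
```

```text
pics
scene campos [ 0.94067813 -0.29716708  0.94904975]
pack_center 0.87 [361. 150.] 583 [[0.343, 0.294, 0.006], [0.364, 0.312, 0.06], [0.375, 0.335, 0.093]]
pack_center 0.73 [425. 253.] 679 [[0.667, 0.198, 0.004], [0.693, 0.204, 0.066], [0.713, 0.222, 0.094]]
pack_center 0.68 [387. 202.] 462 [[0.518, 0.224, 0.014], [0.533, 0.236, 0.071], [0.54, 0.265, 0.096]]
pack_center 0.59 [338. 232.] 414 [[0.501, 0.077, 0.009], [0.529, 0.089, 0.084], [0.542, 0.117, 0.094]]
bay_free 0.85 [214. 338.] 1693 [[0.499, -0.294, 0.016], [0.543, -0.257, 0.049], [0.573, -0.217, 0.076]]
bay_free 0.72 [386. 200.] 523 [[0.516, 0.223, 0.01], [0.533, 0.237, 0.07], [0.54, 0.268, 0.096]]
radio_battery 0.71 [407. 178.] 587 [[0.485, 0.312, 0.009], [0.511, 0.333, 0.058], [0.519, 0.367, 0.071]]
pack_foot [(0.84, [336.0, 234.0]), (0.8, [363.0, 147.0]), (0.77, [429.0, 257.0]), (0.63, [386.0, 198.0])]
pocket [(0.55, [212.0, 336.0])]
ball_spot [(0.97, [210.0, 338.0])]
pocket_floor [(0.65, [210.0, 338.0]), (0.37, [406.0, 177.0]), (0.33, [389.0, 200.0])]
pack_center [(0.91, [387.0, 201.0]), (0.76, [340.0, 232.0]), (0.72, [
[... 329 characters left out ...]
494, 0.089, 0.009], [0.507, 0.114, 0.071], [0.535, 0.126, 0.094]]
pack_center 0.67 [307. 438.] 1598 [[0.338, 0.304, 0.004], [0.35, 0.328, 0.071], [0.371, 0.345, 0.094]]
radio_battery 0.74 [218. 406.] 1855 [[0.475, 0.32, 0.007], [0.487, 0.353, 0.061], [0.513, 0.374, 0.071]]
radio_battery 0.65 [246. 346.] 1289 [[0.508, 0.229, 0.01], [0.515, 0.258, 0.069], [0.532, 0.274, 0.096]]
pack_foot [(0.75, [309.0, 435.0]), (0.72, [245.0, 344.0]), (0.62, [305.0, 285.0]), (0.59, [187.0, 288.0])]
pocket [(0.89, [402.0, 182.0])]
ball_spot [(0.7, [401.0, 187.0])]
pocket_floor [(0.9, [398.0, 182.0])]
pack_center [(0.89, [244.0, 345.0]), (0.82, [305.0, 286.0]), (0.75, [182.0, 284.0]), (0.6, [308.0, 438.0])]
0.9
```

View pics/scene0.png

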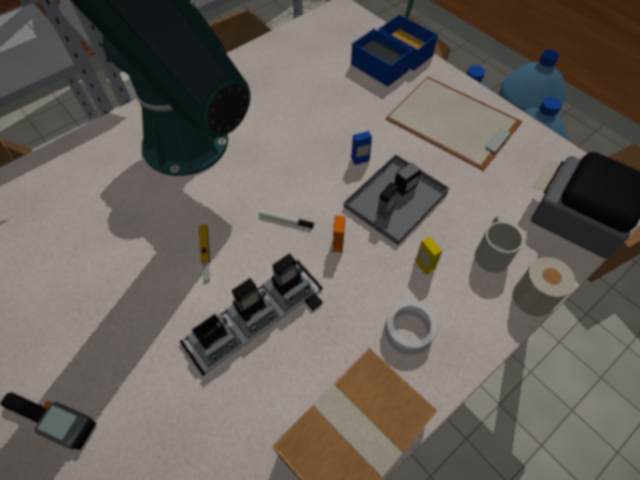

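View pics/side0.png

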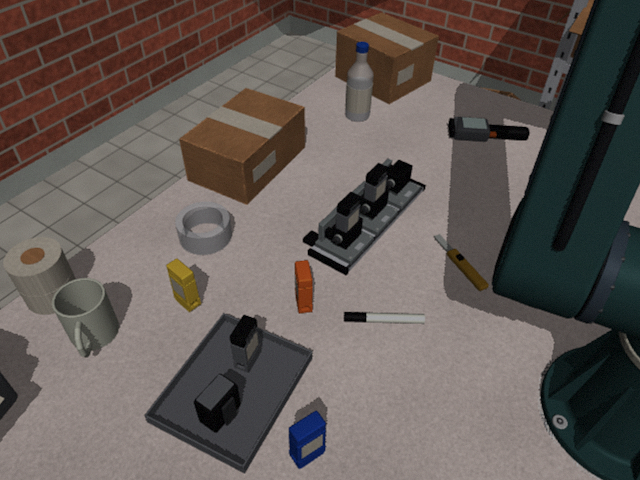

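Scene pixels of the candidates: blue (361,150), orange (338,232), yellow (425,253), and grey with a black cap in the tray (387,202). The bulky radio battery is at (407,178). I choose the grey one at (387,202), which is (244,345) in the side view. The empty cup is at (212,336), the near end of the row. Next I look at both with the wrist camera.

```bash
cat >> h.py <<'E'
from scipy.spatial.transform import Rotation as Ro
def down(a):
    y=np.array([np.cos(a),np.sin(a),0]); z=np.array([0,0,-1.]); return Ro.from_matrix(np.column_stack([np.cross(y,z),y,z])).as_quat()
E
python3 - <<'E'
from h import *
print("start yaw y-axis", Ro.from_quat(current_orientation()).as_matrix()[:,1])
pl=[]
for nm,p,q in (("bay",[0.49,-0.24,0.30],"bay_free"),("tray",[0.47,0.24,0.30],"pack_center")):
    a=0 if nm=="bay" else 0.
    best=None
    for k in (0,np.pi):
        j=inverse_kinematics(p,down(a+k)); 
        print(nm,k,None if j is None else np.round(j,2))
        if j is not None and (best is None or abs(j[5])<abs(best[5])): best=j
    goto_joints(best)
    c=capture("wrist"); cv2.imwrite(f"pics/w_{nm}.png",c["image"]); np.savez(f"w_{nm}.npz",**c)
    print("cam",-c["R"].T@c["t"], c["R"][2])
    for qq in (q,"radio_battery","pocket","ball_spot","pocket_floor"):
        for d in silhouettes("wrist",qq) if qq in(q,"radio_battery") else spot_in("wrist",qq):
            print(qq,round(d["conf"],2),np.round(d["xy"]), np.round(px2w(c,*d["xy"]),4))
print(current_clock(),current_force())
E
```

```text
start yaw y-axis [ 2.60748372e-01 -9.65406792e-01 -1.16839461e-04]
bay 0 [-0.58  0.22  1.52 -0.    1.41 -0.58]
bay 3.141592653589793 [-0.58  0.22  1.52 -0.    1.41  2.56]
cam [ 0.49117624 -0.17573644  0.46161476] [-0.00132857 -0.24172199 -0.97034464]
bay_free 0.84 [370. 214.] [ 0.5335 -0.2498  0.0398]
pocket 0.79 [372. 214.] [ 0.5356 -0.2497  0.0393]
ball_spot 0.97 [369. 211.] [ 0.5324 -0.2461  0.0395]
pocket_floor 0.89 [371. 213.] [ 0.5346 -0.2484  0.0397]
tray 0 [ 0.34  0.19  1.55 -0.    1.4   0.34]
tray 3.141592653589793 [ 0.34  0.19  1.55 -0.    1.4  -2.8 ]
cam [0.47187431 0.30436858 0.4618297 ] [-5.30829795e-04 -2.41886680e-01 -9.70304361e-01]
pack_center 0.94 [384. 196.] [0.5214 0.2563 0.0943]
pack_center 0.91 [550. 230.] [0.6729 0.2245 0.0923]
pack_center 0.9 [205. 123.] [0.3663 0.3186 0.0921]
pack_center 0.82 [371. 328.] [0.5137 0.1237 0.084 ]
radio_battery 0.68 [359.  96.] [0.4995 0.3422 0.0693]
5.0083 [ 0.22056701 -0.79687388  0.13178615]
```

```bash
python3 - <<'E'
from h import *
a=cv2.imread("pics/w_bay.png")[80:380,170:570]; b=cv2.imread("pics/w_tray.png")[20:320,200:600]
cv2.imwrite("pics/crops.png",np.vstack([a,b]))
t=np.load("w_tray.npz"); P=cloud(t)
m=(np.hypot(P[:,0]-.521,P[:,1]-.253)<.04)&(P[:,2]>.088)&(P[:,2]<.102)
r=cv2.minAreaRect((P[m,:2]*1000).astype(np.float32)); print("pack top",r,m.sum(),np.median(P[m,2]))
b=np.load("w_bay.npz"); P=cloud(b)
m=(np.hypot(P[:,0]-.54,P[:,1]+.255)<.06)
h,e=np.histogram(P[m,2],bins=np.arange(-.002,.14,.004)); print(dict(zip(np.round(e,3).tolist(),h.tolist())))
# height map
gx=np.arange(.48,.60,.004); gy=np.arange(-.33,-.05,.004)
G=np.full((len(gx),len(gy)),0.)
i=((P[:,0]-.48)/.004).astype(int); j=((P[:,1]+.33)/.004).astype(int)
k=(P[:,0]>=.48)&(P[:,1]>=-.33)&(i<len(gx))&(j<len(gy)); np.maximum.at(G,(i[k],j[k]),P[k,2])
print("cols y from -.33; rows x from .48")
for x,row in zip(gx,G): print(f"{x:.3f}",' '.join(f"{int(round(v*1000)):3d}" for v in row[::1]))
E
```

```text
pack top ((525.845703125, 249.18313598632812), (24.574085235595703, 46.28070068359375), 11.250773429870605) 1385 0.09449702425617919
{-0.002: 859, 0.002: 2, 0.006: 700, 0.01: 885, 0.014: 56, 0.018: 1561, 0.022: 942, 0.026: 28, 0.03: 19, 0.034: 163, 0.038: 878, 0.042: 99, 0.046: 104, 0.05: 119, 0.054: 446, 0.058: 244, 0.062: 940, 0.066: 71, 0.07: 250, 0.074: 606, 0.078: 0, 0.082: 0, 0.086: 0, 0.09: 0, 0.094: 0, 0.098: 0, 0.102: 0, 0.106: 0, 0.11: 0, 0.114: 0, 0.118: 0, 0.122: 0, 0.126: 0, 0.13: 0, 0.134: 0}
cols y from -.33; rows x from .48
0.480   1   0   1   2   1   1   2   1   1   2   1   1   1   2   2   0   0   1   2   2   1   0   1   1   1   1   0 417 418 398   2   0   1   1   1   1   2   1   1   1   2   1   1   1   2   1   1   1   2   1   1   2   0   1   1   1   1   2   1   2   1   2   3   1   1   1   1   1   3   2
0.484   1   1   1   1  13  14  13  11  13  13  11  11  13  12   1   1   1   1   1   1   1   1   1   1   1   1 408 417 418 398   1   1   1   1   1   2   2   1   1   0   2   1   1   1   1   1   1   1   1   2   2   2   1   1   2   1   2   2   2   1   1   0   2   1   2   
[... 7325 characters left out ...]
   1   2   2   1   1   1   1   2   1   2   1   1   0   1   1   1   1   1   1   1   1   3   1   1   1   0   0   0   0   0   0  14
0.592   1   0   1   1   2   2   1   1   1   1   1   1   1   1   0   0   1   1   1   1   2   1   1   1   1   1   2   1   1   1   1   2   1   1   2   2   2   2   1   1   1   1   1   1   2   2   1   1   1   1   1   2   1   1   2   2   1   2   1   1   1   1   1   1   2   1   1   1   2  13
0.596   0   1   1   2   1   0   1   2   1   1   1   1   1   2   1   2   1   2   2   2   2   1   1   1   1   1   0   2   2   0   2   1   1   1   1   1   2   1   0   1   1   1   1   1   2   0   1   1   1   1   3   2   2   1   1   1   2   1   1   1   2   2   1   2   2   1   1   2   2  13
```

View pics/crops.png

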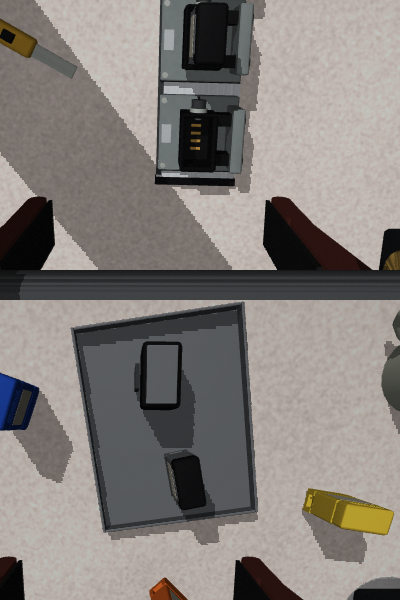

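Crop: the chosen grey pack with its black cap is at crop (185,480), clear of the radio battery at (162,375). The empty pocket with gold contacts is at (196,135). I'll take a second view of the pocket with the wrist turned by π, which cancels the hand-eye bias.

```bash
cat > m.py <<'E'
from h import *
def pocket(c):
    P=cloud(c); m=(np.abs(P[:,0]-.526)<.035)&(np.abs(P[:,1]+.255)<.045)&(P[:,2]<.1)
    P=P[m]; R=P[P[:,2]>.0705]; F=P[(P[:,2]>.036)&(P[:,2]<.044)]
    B=cloud(c); b=B[(B[:,2]>.0625)&(B[:,2]<.068)&(B[:,0]>.557)&(B[:,0]<.578)&(B[:,1]<-.215)&(B[:,1]>-.30)]
    for n,q in (("rim",R),("floor",F),("pillar",b)):
        pc=lambda k:np.round(np.percentile(q[:,k],[.5,99.5])*1000,1).tolist()
        print(n,len(q),"z",np.round(np.median(q[:,2]),4),"x",pc(0),"y",pc(1),"rect",np.round(np.hstack(cv2.minAreaRect((q[:,:2]*1000).astype(np.float32))),1))
E
python3 - <<'E'
from m import *
pocket(np.load("w_bay.npz"))
j=inverse_kinematics([0.49,-0.27,0.30],down(np.pi)); print(np.round(j,2)); goto_joints(j)
c=capture("wrist"); np.savez("w_bay2.npz",**c); pocket(c)
for q in("pocket","ball_spot"): print(q,[(round(d["conf"],2),np.round(d["xy"])) for d in spot_in("wrist",q)])
cv2.imwrite("pics/bay2.png",c["image"]); print(current_clock())
E
```

```text
rim 852 z 0.0746 x [511.2, 546.1] y [-279.9, -223.8] rect [ 528.6 -252.1   56.2   35.    88.6]
floor 1018 z 0.039 x [511.2, 559.2] y [-276.5, -224.4] rect [ 536.6 -253.3   57.1   50.    88.2]
pillar 686 z 0.0638 x [561.4, 573.3] y [-284.4, -221.7] rect [ 567.3 -253.2   63.7   11.8   88.9]
[-0.63  0.24  1.49 -0.    1.41  2.51]
rim 825 z 0.0747 x [510.7, 546.0] y [-280.7, -224.1] rect [ 528.3 -252.1   56.8   34.4   88.2]
floor 1054 z 0.039 x [511.3, 560.6] y [-280.6, -228.4] rect [ 536.6 -256.    54.9   50.2   88.4]
pillar 690 z 0.0637 x [561.3, 573.2] y [-285.0, -222.1] rect [ 567.3 -253.5   63.2   11.9   89.4]
pocket [(0.97, array([287., 220.]))]
ball_spot [(0.8, array([288., 220.]))]
7.0417
```

```bash
python3 - <<'E'
from m import *
for f in("w_bay.npz","w_bay2.npz"):
    P=cloud(np.load(f)); b=P[(P[:,2]>.062)&(P[:,2]<.068)&(P[:,0]>.55)&(P[:,0]<.585)&(P[:,1]<-.03)&(P[:,1]>-.30)]
    for lo,hi in((-.29,-.215),(-.195,-.12),(-.1,-.02)):
        q=b[(b[:,1]>lo)&(b[:,1]<hi)]; 
        if len(q)>50: print(len(q),np.round([np.median(q[:,0]),q[:,1].min(),q[:,1].max(),np.polyfit(q[:,1],q[:,0],1)[0]],4))
    # inner rim: rim points (z>.0705), profile of walls
    R=P[(P[:,2]>.0705)&(P[:,2]<.1)&(np.abs(P[:,0]-.528)<.03)&(np.abs(P[:,1]+.252)<.04)]
    mid=R[np.abs(R[:,1]+.252)<.018]; f_=mid[mid[:,0]<.528]; k_=mid[mid[:,0]>.528]
    print("front wall x",f_[:,0].min(),f_[:,0].max(),"back",k_[:,0].min(),k_[:,0].max(),"slopes",np.polyfit(f_[:,1],f_[:,0],1)[0],np.polyfit(k_[:,1],k_[:,0],1)[0])
    mid=R[np.abs(R[:,0]-.528)<.008]; a=mid[mid[:,1]<-.252]; d=mid[mid[:,1]>-.252]
    print("-y wall",a[:,1].min(),a[:,1].max(),"+y",d[:,1].min(),d[:,1].max())
E
```

```text
744 [ 0.5672 -0.2851 -0.2213  0.0233]
884 [ 0.5698 -0.1887 -0.1259  0.0279]
584 [ 0.5719 -0.0937 -0.0586  0.0378]
front wall x 0.5110735505056111 0.5158735813072372 back 0.5409930591320485 0.5459984179562467 slopes 0.027065564144855125 0.03046829510106785
-y wall -0.2798585425213973 -0.27555780394701196 +y -0.2287085510282069 -0.22383134377560063
749 [ 0.5672 -0.2851 -0.2219  0.0253]
631 [ 0.5697 -0.1896 -0.1267  0.0272]
306 [ 0.5727 -0.0682 -0.0304  0.0735]
front wall x 0.5107625680646533 0.5160521694850637 back 0.5409816524076198 0.5459514540726479 slopes 0.04981830832483453 0.02991857788023265
-y wall -0.27998324737691377 -0.2758421728089932 +y -0.22909820165440326 -0.22376402818929106
```

```bash
python3 - <<'E'
from h import *
a=np.deg2rad(11.25); x,y=.5258,.2492
move_gripper(0.06)
move_ptp([x,y,.16],down(a)); print(current_clock())
print(servo_line([x,y,.050],rate=.1,contact_N=8), current_position())
move_gripper(0.0); print("gap",current_finger_gap(),"grip",current_grip_force(),current_position())
f0=current_force(); servo_line([x,y,.26],rate=.15); sleep(.2); print("dF",current_force()-f0,current_force())
print(np.round(inverse_kinematics([.5285,-.252,.26],down(-.027)),2))
move_ptp([.5285,-.252,.26],down(-.027)); sleep(.3)
print("gap",current_finger_gap(),current_position(),current_force(),current_clock())
ims=[]
for n in("scene","side","wrist"):
    c=capture(n); np.savez(f"held_{n}.npz",**c)
    if n=="wrist": w=c["image"]
    else:
        u,v=(c["intrinsics"]@(c["R"]@np.array([.5285,-.252,.16])+c["t"])); u,v=0,0
        p=c["intrinsics"]@(c["R"]@np.array([.5285,-.252,.16])+c["t"]); u,v=(p[:2]/p[2]).astype(int)
        s=cv2.resize(c["image"][max(v-80,0):v+80,max(u-100,0):u+100],(400,320)); ims.append(s)
cv2.imwrite("pics/held.png",np.hstack(ims)); cv2.imwrite("pics/heldw.png",w)
E
```

```text
9.7167
False [0.52635606 0.2494086  0.05062944]
gap 0.023932549693195027 grip 30.000073313713074 [0.52574313 0.24919202 0.05004634]
dF [-0.12731459 -0.39683973 -3.91547131] [-0.27187789  0.36590123 -2.60183706]
[-0.56  0.31  1.49 -0.    1.34 -0.54]
gap 0.023807714325150615 [ 0.52876397 -0.25138947  0.26000159] [ 0.42142326  0.59934397 -1.43563725] 15.4833Traceback (most recent call last):
  File "<stdin>", line 16, in <module>
ValueError: too many values to unpack (expected 2)
```

```bash
python3 - <<'E'
from h import *
ims=[]
for n in("side","wrist"):
    c=capture(n); np.savez(f"held_{n}.npz",**c)
    if n=="side":
        p=c["intrinsics"]@(c["R"]@np.array([.5285,-.252,.17])+c["t"]); u,v=(p[:2]/p[2]).astype(int)
        ims.append(cv2.resize(c["image"][max(v-100,0):max(v-100,0)+200,u-100:u+100],(400,400)))
    else: ims.append(cv2.resize(c["image"],(400,400)))
    for d in silhouettes(n,"pack_center"):
        P=cloud(c,d["region"]); print(n,round(d["conf"],2),np.round(d["xy"]),np.round(np.percentile(P,[3,50,97],axis=0),3).tolist())
cv2.imwrite("pics/held.png",np.hstack(ims))
E
```

```text
side 0.96 [409.  93.] [[0.515, -0.263, 0.218], [0.523, -0.23, 0.262], [0.538, -0.226, 0.305]]
side 0.76 [304. 286.] [[0.494, 0.089, 0.002], [0.507, 0.114, 0.069], [0.535, 0.126, 0.094]]
side 0.68 [304. 438.] [[0.338, 0.304, 0.006], [0.351, 0.328, 0.072], [0.372, 0.346, 0.094]]
side 0.57 [183. 282.] [[0.664, 0.208, 0.007], [0.675, 0.225, 0.064], [0.707, 0.231, 0.094]]
wrist 0.67 [328. 302.] [[0.519, -0.271, 0.225], [0.53, -0.235, 0.304], [0.541, -0.228, 0.306]]
```

View pics/held.png

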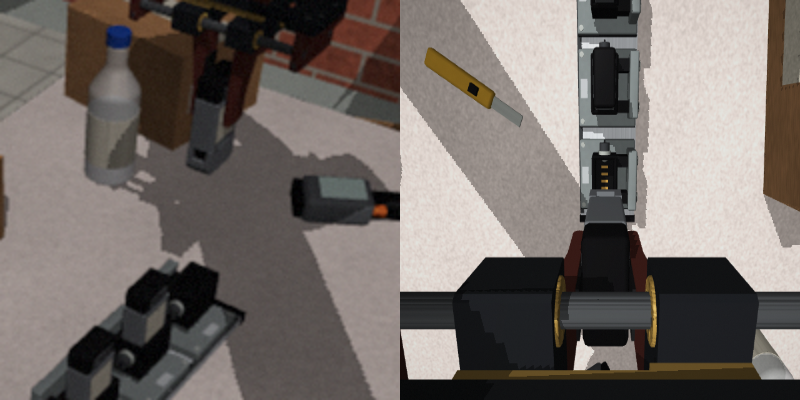

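The pack hangs upright between the pads, at (210,120) left and (605,270) right. The empty pocket is visible at (605,170) right. I'll measure its +y face for offset and tilt.

```bash
python3 - <<'E'
from h import *
for n in("wrist","side"):
    P=cloud(np.load(f"held_{n}.npz"))
    m=(np.abs(P[:,0]-.528)<.009)&(np.abs(P[:,1]+.229)<.008)&(P[:,2]>.24)&(P[:,2]<.295)
    q=P[m]; print(n,m.sum(),"face y",np.median(q[:,1]),"dy/dz",np.polyfit(q[:,2],q[:,1],1)[0],"x range",np.percentile(q[:,0],[1,99]))
    q=P[(np.abs(P[:,0]-.528)<.025)&(np.abs(P[:,1]+.235)<.04)&(P[:,2]>.212)&(P[:,2]<.255)]
    print(" lower x",np.percentile(q[:,0],[1,99])*1000 if len(q) else 0,"zmin",q[:,2].min() if len(q) else 0)
print(current_position(),current_clock())
E
```

```text
wrist 1810 face y -0.22861952889881917 dy/dz -0.002305036619223738 x range [0.51926468 0.53681266]
 lower x [518.80940112 542.19264542] zmin 0.2171642712075594
side 260 face y -0.22786855966347758 dy/dz 0.0017497239414519504 x range [0.5194549  0.53676479]
 lower x [513.99982613 539.6200533 ] zmin 0.21282881046298585
[ 0.52855971 -0.25195181  0.26002111] 15.7333
```

```bash
python3 - <<'E'
from h import *
P=cloud(np.load("held_wrist.npz"))
for z in np.arange(.216,.31,.008):
    q=P[(np.abs(P[:,2]-z)<.004)&(np.abs(P[:,1]+.2285)<.004)&(np.abs(P[:,0]-.53)<.03)]
    if len(q)>5: print(round(z,3),len(q),np.round(np.percentile(q[:,0],[0,2,50,98,100])*1000,1),np.round(np.median(q[:,1])*1000,1))
q=P[(P[:,2]>.301)&(P[:,2]<.312)&(np.abs(P[:,0]-.528)<.03)&(np.abs(P[:,1]+.25)<.04)]
print("top",len(q),np.percentile(q[:,:2],[1,99],axis=0)*1000,np.median(q[:,2]))
E
```

```text
0.216 44 [518.8 519.3 531.  541.8 542.2] -228.8
0.224 299 [518.6 519.6 530.3 541.5 542.4] -229.2
0.232 103 [518.6 518.8 537.7 542.2 542.4] -228.8
0.24 155 [518.6 519.3 530.3 541.8 542.2] -228.7
0.248 231 [518.6 519.4 530.7 541.5 542.2] -228.7
0.256 260 [518.7 519.4 530.3 541.6 542.3] -228.7
0.264 300 [518.5 519.4 530.5 541.7 542.3] -228.7
0.272 342 [518.6 519.4 530.5 541.6 542.4] -228.6
0.28 515 [518.7 519.3 530.7 541.8 542.4] -228.7
0.288 396 [518.5 519.5 530.2 541.4 542.3] -228.8
0.296 561 [518.6 519.5 530.7 541.4 542.5] -228.6
0.304 1290 [518.7 519.5 530.1 541.4 542.3] -230.1
top 7603 [[ 511.89920355 -272.73630788]
 [ 548.64956434 -228.60063364]] 0.3046108457447412
```

```bash
cat > ins.py <<'E'
from h import *
def step(x,y,z,rate=.01):
    servo_line([x,y,z],rate=rate); f=current_force(); p=current_position(); return f,p
E
python3 - <<'E'
from ins import *
x,y=.5281,-.2520
servo_line([x,y,.135],down(-.027),rate=.08); sleep(.3); f0=current_force(); np.save("f0.npy",f0)
print("f0",f0,current_clock())
for z in np.arange(.132,.1069,-.002):
    f,p=step(x,y,z,.03); d=f-f0; print(round(z,4),np.round(p*1000,2),np.round(d,2))
    if d[2]>5 or np.hypot(d[0],d[1])>8: break
print(current_clock(),current_finger_gap())
E
```

```text
f0 [ 0.57557479  0.4293984  -1.86959447] 17.75
0.132 [ 527.86 -251.86  131.68] [-0.47 -0.33 -0.29]
0.13 [ 527.97 -251.92  129.79] [-0.57 -0.99 -0.09]
0.128 [ 527.99 -251.95  127.86] [-1.51 -0.47  0.12]
0.126 [ 527.99 -251.96  125.84] [-0.89 -0.   -0.2 ]
0.124 [ 528.   -251.95  123.84] [ 0.04 -0.22 -0.56]
0.122 [ 527.97 -251.93  121.85] [-0.22 -0.89 -0.1 ]
0.12 [ 528.03 -251.92  119.87] [-1.18  0.1   0.4 ]
0.118 [ 528.05 -251.96  117.83] [ 0.02 -0.39 -0.77]
0.116 [ 528.12 -251.97  115.85] [-0.21 -0.85 -0.52]
0.114 [ 528.13 -251.97  113.85] [ 0.2  -0.88 -0.04]
0.112 [ 528.15 -251.99  111.86] [-0.36 -0.05  0.01]
0.11 [ 528.16 -251.98  109.86] [-0.69 -0.47  0.47]
0.108 [ 528.18 -252.01  107.85] [-1.38  0.61  0.77]
21.0 0.024097691705212247
```

```bash
python3 - <<'E'
from ins import *
x,y=.5281,-.2520; f0=np.load("f0.npy"); z=.107; peak=0; low=None
def avg():
    s=[]
    for _ in range(3): sleep(.03); s.append(current_force())
    return np.mean(s,0)-f0
while z>.070:
    servo_line([x,y,z],rate=.02); d=avg(); p=current_position(); print(f"{z:.4f}",np.round(p*1000,2),np.round(d,2),round(current_clock(),2))
    F=d[2]; peak=max(peak,F)
    if F>17 or np.hypot(d[0],d[1])>15: print("ABORT"); break
    if peak>3.5 and z<.094:
        low=F if low is None else min(low,F)
        if low<peak-2 and F>low+5.3: print("HOME low",low,"peak",peak); break
    z-=.001 if z>.092 else .0005
print(current_finger_gap(),current_clock())
E
```

```text
0.1070 [ 528.16 -252.03  107.03] [-0.49 -0.52  0.15] 21.35
0.1060 [ 528.12 -252.04  105.99] [-0.79 -0.38 -0.46] 21.7
0.1050 [ 528.17 -252.01  105.  ] [-0.77 -0.51 -0.03] 22.05
0.1040 [ 528.18 -252.31  104.06] [-1.29 -1.87  0.37] 22.4
0.1030 [ 528.17 -252.58  103.18] [-2.32 -4.33  1.94] 22.75
0.1020 [ 528.2  -252.49  102.16] [-3.24 -5.36  3.4 ] 23.1
0.1010 [ 528.19 -252.43  101.13] [-2.69 -5.55  2.82] 23.45
0.1000 [ 528.17 -252.4   100.06] [-2.74 -5.26  2.91] 23.8
0.0990 [ 528.19 -252.42   98.98] [-2.41 -5.    1.47] 24.15
0.0980 [ 528.17 -252.38   97.84] [-1.78 -5.31  0.76] 24.5
0.0970 [ 528.19 -252.43   96.81] [-2.18 -5.4   0.63] 24.85
0.0960 [ 528.18 -252.42   95.75] [-2.08 -5.52 -0.11] 25.2
0.0950 [ 528.18 -252.41   94.74] [-1.73 -6.04  0.53] 25.55
0.0940 [ 528.19 -252.44   93.72] [-1.6  -5.71 -0.43] 25.9
0.0930 [ 528.19 -252.41   92.73] [-1.69 -5.74 -0.57] 26.25
0.0920 [ 528.16 -252.37   91.63] [-2.21 -5.97 -1.09] 26.6
0.0915 [ 528.18 -252.37   91.16] [-1.19 -6.01 -0.53] 26.95
0.0910 [ 528.14 -252.31   90.57] [-1.42 -5.53 -1.74] 27.3
0.0905 [ 528.17 -252.12   90.11] [-1.24 -5.44 -2.62] 27.65
0.0900 [ 528.18 -251.99   89.89] [-0.46 -5.34 -3.89] 28.0
0.0895 [ 528.16 -251.97   89.5 ] [-1.05 -5.25 -3.04] 28.35
0.0890 [ 528.13 -251.91   88.94] [-0.51 -4.23 -3.88] 28.7
0.0885 [ 528.06 -251.91   88.41] [-0.34 -3.91 -3.88] 29.05
0.0880 [ 528.05 -251.88   87.88] [ 0.07 -4.63 -5.26] 29.4
0.0875 [ 528.07 -251.78   87.49] [-0.15 -3.39 -3.85] 29.75
0.0870 [ 528.06 -251.81   87.1 ] [ 0.14 -2.23 -1.65] 30.1
0.0865 [ 528.1  -251.81   86.58] [-0.26 -1.52  0.23] 30.45
0.0860 [ 528.19 -251.88   86.12] [-0.71 -0.14  1.81] 30.8
0.0855 [ 528.14 -251.92   86.09] [-1.55  0.6   7.72] 31.15
0.0850 [ 528.17 -251.89   86.08] [-2.65  1.15 11.62] 31.5
0.0845 [ 528.19 -251.93   86.08] [-3.49  1.54 15.77] 31.85
HOME low 7.72114669837529 peak 15.769100274632414
0.02402885572484327 31.85
```

The click shows as a pull at z 0.088. The floor is hard at TCP z 0.0861. I'll relieve the push, release and retreat.

```bash
python3 - <<'E'
from ins import *
f0=np.load("f0.npy"); x,y=.5281,-.2519
servo_line([x,y,.0858],rate=.01); sleep(.2); print(current_force()-f0,current_position())
move_gripper(0.05); print("gap",current_finger_gap()); 
servo_line([x,y,.20],rate=.1)
servo_line([x,y,.30],rate=.15); sleep(.3)
servo_line([x-.04,y+.03,.30],rate=.15)
c=capture("wrist"); P=cloud(c)
q=P[(np.abs(P[:,0]-.528)<.03)&(np.abs(P[:,1]+.252)<.035)&(P[:,2]>.115)&(P[:,2]<.2)]
print(len(q),np.median(q[:,2]),cv2.minAreaRect((q[q[:,2]>.125][:,:2]*1000).astype(np.float32)))
s=capture("side"); cv2.imwrite("pics/end.png",np.hstack([cv2.resize(s["image"][60:300,240:480],(400,400)),cv2.resize(c["image"],(400,400))]))
print(current_clock(),current_force())
E
```

```text
[-2.02540809  1.12652034  8.55588832] [ 0.52815589 -0.25192943  0.08607956]
gap 0.04997716249899854
1660 0.13050888268341565 ((529.0769653320312, -251.2642822265625), (45.49835968017578, 24.497074127197266), 88.59557342529297)
35.9333 [ 0.23954877 -0.56122439  0.26962426]
```

View pics/end.png

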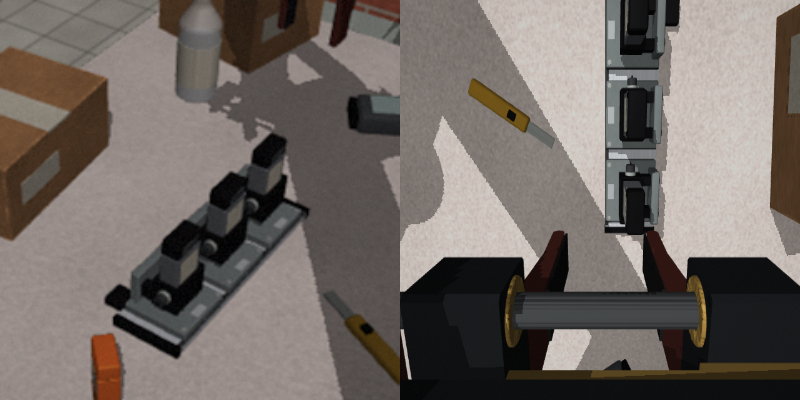

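The battery stands in the third pocket at (265,180) left and (635,195) right, with its top at 0.1305 m. That is 92 mm above a floor at about 0.039 m, so it is home, upright and free of the gripper.

```bash
python3 -c "
from bench import *
print(close_job())"
```

```text
the job is handed in; nothing more can be done
None
```

The scanner battery is clicked home on the floor of the empty pocket, released and handed in at about 36 s; the highest push I measured was 15.8 N, and the arm never came near the radio battery, though I did not re-check its position afterwards.

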